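Slide a relay unit home in the test cradle and throw the test key

ROBOT

A 6-joint arm with a two-finger parallel gripper is mounted at the origin on the work surface. World frame = base frame: x ahead of the robot, y to its left, z up, the work surface at z = 0. Lengths are in m, angles in rad, forces in N, time in s.
With the tool pointing down it reaches from about 0.3 to 0.775 m from the base axis. Payload 14.6 kg.
Tool frame: the origin (TCP) lies between the finger pads; the fingertips stand ctrl.tip_extent ahead of it and the grasp point (between the pads) lies 3 mm ahead of it (ctrl.tip_extent is the distance from the TCP to the fingertips, in m); z points along the fingers, y is the line along which they close (so a half turn about z gives the same grasp; the last joint's range is limited). The gripper opens to 94 mm and grips with 3 to 60 N. Pads are 16 mm wide; open, the fingers measure 119 mm over their backs; the gripper's body (75 mm by 177 mm) begins 78 mm behind the grasp point.
Start: joints at [1.081, 0.3, 1.521, -0, 1.321, -0.067], TCP at [0.226, 0.502, 0.227] pointing down, gripper open.
Joint ranges: [-3.03, 3.03], [-0.79, 2.21], [0.23, 2.52], [-1.04, 4.18], [0, 3.07], [-2.55, 2.55]. Speed limits (rad/s): [2.22, 2.22, 2.57, 3.14, 3.14, 3.14].

INTERFACE

Orientations are given as [roll, pitch, yaw] about the fixed x, y, z axes, in that order (R = Rz(yaw) Ry(pitch) Rx(roll)).
In Python, from station import ctrl gives the robot as it stands.
- The arm moves only by the tool shift_gripper, called after "Emit:" in YAML: its name, and indented under it one key for each argument. Schema: {"type":"object","properties":{"deltas":{"type":"array","items":{"type":"object","properties":{"d":{"type":"array","items":{"type":"number"},"minItems":3,"maxItems":3},"r":{"type":"array","items":{"type":"number"},"minItems":3,"maxItems":3}},"additionalProperties":false},"minItems":1,"maxItems":10},"jaw":{"type":"number"},"force":{"type":"number"},"only":{"type":"string"},"quiet":{"type":"boolean"},"lines":{"type":"string"}},"required":["deltas"],"additionalProperties":false}. deltas is a list of rows, 1 to 10 of them, each an object with the fields d (a list: dx, dy, dz in shares of the most that a row can go, 1 being 50 mm), r (a list: a rotation vector rx, ry, rz in normalised numbers (1 is 4 rad)); a field left out counts as zero; each row shifts and turns the commanded pose from where the row before left it, along the tool's axes as they then stand; what a row does not reach is not made up. A row lasts 1/10 s, in which the tool goes at most 0.05 m and 0.15 rad, less where a joint would pass 70% of its speed; a pose out of reach is approached as far as the arm can. jaw is the finger opening in m, set as the call begins (left out keeps the last). The fingers move at their own pace and stop on an object; force is the grip in N (left out, the last holds). Time passes only in rows, so rows that do not move let the fingers close. The tool returns the time, the measured TCP pose, the force, the opening and the grip force at its end. only (a regular expression) keeps the lines of the reply that match it, lines (a string "A,B") keeps lines A to B, and quiet returns only ok. A shift or turn number past 1, either way, is cut back to 1. Input that does not fit is refused with a message, and nothing moves.
- ctrl.get_obs(): the state, without advancing time (a new reading comes with each control period).
- ctrl.camera(name): name is "side" or "top"; returns a dict with "pixels" (420x560x3 uint8, blue, green, red), "fx", "fy", "cx", "cy" (pixels), "k1" (the pictures are not rectified: a ray, as slopes to the right and down, at radius r is drawn at 1 + k1 r^2 times it, then the intrinsics apply), "extrinsics" (4x4, takes a point from camera to world coordinates). Camera axes: x right, y up, looking along -z (the intrinsics and any distortion apply to the point x, -y, -z); pixel columns grow to the right and rows downward; lengths in m; the calibration is good to about 2 mm. A picture is of the moment at which its call begins. There is no depth.
- ctrl.hand_in(): hands the job in; it is judged then, once.
The state is a dict: "time_s": time; "qpos": joint angles; "joint_vel": joint speeds; "tau": joint torques, N m; "ee_pos": TCP position; "eef_rot": TCP orientation; "force": force on the tool from outside, world axes, zero at the start; "moment": the same for the moment, N m; "grip_width": finger opening in m; "grip_force": force on a finger pad.
Only numpy, scipy, OpenCV 4.12 (cv2) and the standard library are available. Lean on these libraries where they do the work, as an engineer would, in place of code of your own. Each camera call takes 0.05 s, during which the arm holds its last target. There are 200 camera calls.

TASK

Push the grey relay unit along the desk and down the lane between the two steel guide rails until it sits squarely home against the black contact block at the lane's end; neither the unit nor the gripper may touch a rail, and the unit must stay flat on the desk, not lifted or tipped. Then push the chrome test key lever all the way over to its other side. Leave the other things on the desk where they are and finish clear of everything.

Things in the scene. Friction and masses are not known exactly. Their poses are not given: they have to be found in the camera images.
- unit: Relay unit: closed grey case, loose, 100 long (its x), 78 wide (y), 50 mm high, 0.35 to 0.7 kg, slides flat on the desk. Origin: centre of its underside. Its +x face (front, black contact strip) starts towards the lane, 60 to 90 mm short of the mouth, up to 12 mm off the lane's centre line and 0.2 rad askew. Push it on its -x face.
- cradle: Fixed test cradle. Origin on the desk, mid lane mouth; x runs down the lane, y to its left, z up. Lane: y = -47 to +47 mm between the rails (8 mm clear each side of the unit), 200 mm long, its floor the bare desk. Black contact block at its end: face at x = 200 mm, 110 wide, 30 thick, 40 mm high. Unit home: its origin at x = 150 mm.
- rail_left: Left guide rail, fixed steel strip 200 mm long, 8 mm thick, 16 mm high (fingertips held higher pass over it), a 2 mm high foot along its outer side. Origin: on the desk, mid thickness, at its mouth end (cradle x = 0, y = +51 mm); axes as the cradle's.
- rail_right: Right guide rail, like the left one, at cradle y = -51 mm.
- key_base: Fixed black housing of the test key, 70 x 50 x 25 mm, with a round hub 35 mm high. Origin: centre of its underside. The lever's pivot lies 22 mm above the origin, along its y; the lever starts leaning to its -x and is pushed over to its +x.
- key_tip (a point): Centre of the ball (26 mm diameter) at the end of the chrome key lever, 60 mm from the pivot; the lever's rod is 10 mm thick. Moves with the lever: 75 mm above the desk at joint 0 and 1, 82 mm at 0.5.
- key (a joint): Angle of the key lever, rad: 0 leans 0.5 rad to key_base -x, 0.5 upright, 1.0 leans 0.5 rad to +x (hard stop, thrown). Starts at 0 to 0.12, stays where left; about 1 N at the ball moves it.
- plug: Bystander: brass plug body standing upright, 20 mm across, 62 mm high, beside the lane on its left. Origin: centre of its underside.
- resistor: Bystander: white ceramic resistor tube standing on end, 24 mm across, 55 mm high, on the lane's left side of the approach to the lane. Origin: centre of its underside.
- receiver: Bystander: black bakelite receiver cup, 62 mm across at the rim, 34 mm high, right of the approach to the lane. Origin: centre of its underside.
- yoke: Bystander: U-shaped steel relay yoke, 55 x 24 mm, 30 mm high, right of the lane. Origin: centre of its underside.
- driver: Bystander: screwdriver 180 mm long with a wooden handle, lying at the robot's right, behind where the relay unit starts. Origin: near its middle, underside.

How it is judged:
By the outcome, as a careful person would: the job done as asked, in the order asked, and still so for the second after the job is handed in, with the robot touching nothing.
It also fails if it takes over 61 s, if anything falls off the work surface, if the arm or the gripper's body presses on something with over 40 N, if the wrist force passes 120 N, or if a joint passes its speed limit or range.

## Working session

There is one attempt and no reset: what is moved stays moved. The work goes in short steps, Python scripts to look and compute and a tool call to move; the robot and the scene stay as the last step left them, time stands still between calls to the robot, and variables do not carry over. Pictures are saved under pics/ and viewed, at most 13 in all, crops included, and the job is handed in when it is done.

```bash
ls; mkdir -p pics; python3 - <<'E'
from station import ctrl
import cv2
o=ctrl.get_obs();print(o['time_s'],o['ee_pos'],o['eef_rot'],ctrl.tip_extent)
for n in('top','side'):
    c=ctrl.camera(n);cv2.imwrite(f'pics/{n}0.png',c['pixels']);print(n,c['fx'],c['fy'],c['cx'],c['cy'],c['k1']);print(c['extrinsics'])
E
```

```text
pics
station.py
0.0 [0.22556966 0.50135923 0.22687992] [-3.14045862e+00 -1.01589068e-04  2.71877005e+00] 0.022
top 441.9142200823395 441.9142200823395 277.95114838401497 210.02928063227174 -0.1000659908594497
[[ 0.01673447  0.98443533 -0.17494866  0.36132239]
 [-0.99971298  0.01947408  0.01395443  0.01124554]
 [ 0.0171442   0.17466493  0.98447866  1.23232792]
 [ 0.          0.          0.          1.        ]]
side 397.0806486639 397.0806486639 280.47726700704436 209.18875115072248 -0.03715741782684814
[[-0.93549466  0.2580561  -0.24136442  0.35496978]
 [-0.35332312 -0.69002421  0.6316877   0.58751449]
 [-0.00353643  0.67622011  0.73669116  0.76749356]
 [ 0.          0.          0.          1.        ]]
```

View pics/top0.png

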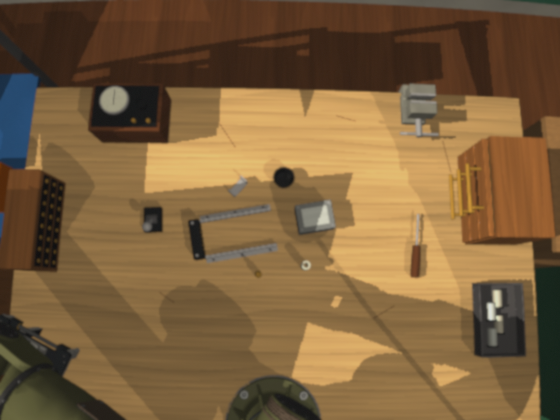

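View pics/side0.png

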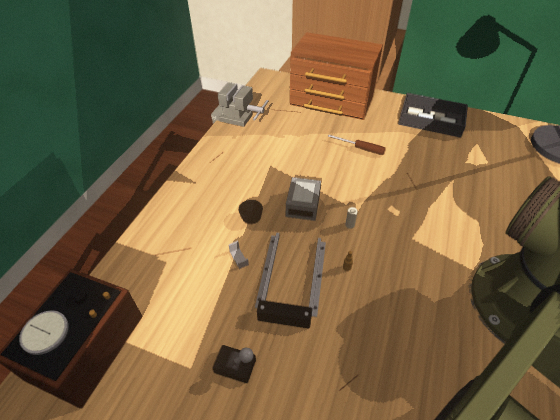

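The top view shows the unit at (315,217), the rails running left to the block at (197,240), and the key at (152,220). The side view shows the unit at (303,198), the block at (285,313) and the key at (235,362). I'll enlarge both.

```bash
cat > h.py <<'E'
import numpy as np, cv2
from station import ctrl
def cam(n): return ctrl.camera(n)
def ray(c,uv):
    K=np.array([[c['fx'],0,c['cx']],[0,c['fy'],c['cy']],[0,0,1]]);d=np.array([c['k1'],0,0,0])
    p=cv2.undistortPoints(np.array(uv,float).reshape(-1,1,2),K,d,criteria=None) if False else cv2.undistortPoints(np.array(uv,float).reshape(-1,1,2),K,d)
    p=p[:,0]; E=np.array(c['extrinsics'])
    return E[:3,3],np.c_[p[:,0],-p[:,1],-np.ones(len(p))]@E[:3,:3].T
def plane(c,uv,z):
    o,D=ray(c,uv); return o+D*((z-o[2])/D[:,2])[:,None]
def proj(c,P):
    E=np.array(c['extrinsics']);q=(np.array(P,float).reshape(-1,3)-E[:3,3])@E[:3,:3]
    x=q[:,0]/-q[:,2];y=-q[:,1]/-q[:,2];s=1+c['k1']*(x*x+y*y)
    return np.c_[c['fx']*x*s+c['cx'],c['fy']*y*s+c['cy']]
def tri(c1,u1,c2,u2):
    o1,d1=ray(c1,u1);o2,d2=ray(c2,u2);R=[]
    for a,b in zip(d1,d2):
        s=np.linalg.lstsq(np.c_[a,-b],o2-o1,rcond=None)[0]
        R.append(np.r_[(o1+a*s[0]+o2+b*s[1])/2,np.linalg.norm(o1+a*s[0]-o2-b*s[1])])
    return np.array(R)
def crop(c,x0,x1,y0,y1,k,f):
    cv2.imwrite(f,cv2.resize(c['pixels'][y0:y1,x0:x1],None,fx=k,fy=k,interpolation=cv2.INTER_CUBIC))
E
python3 - <<'E'
from h import *
crop(cam('top'),135,345,165,285,3.8,'pics/t1.png')
crop(cam('side'),205,365,165,315,4,'pics/s1.png')
crop(cam('side'),200,330,285,390,5,'pics/s2.png')
E
```

```text
(no output)
```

View pics/t1.png

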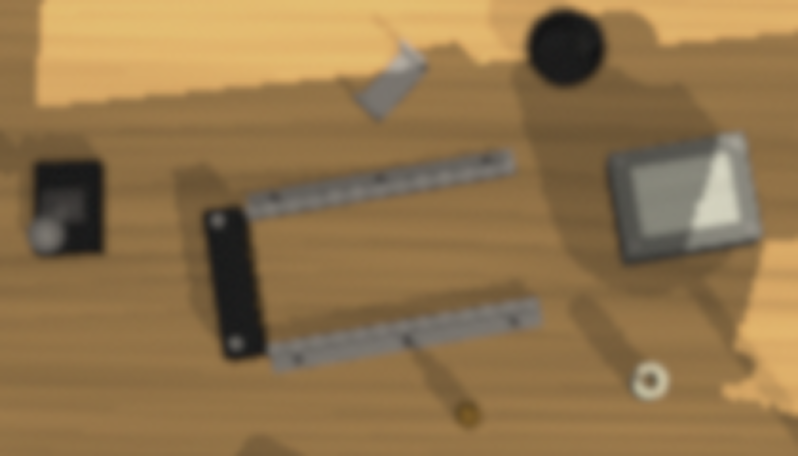

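View pics/s1.png

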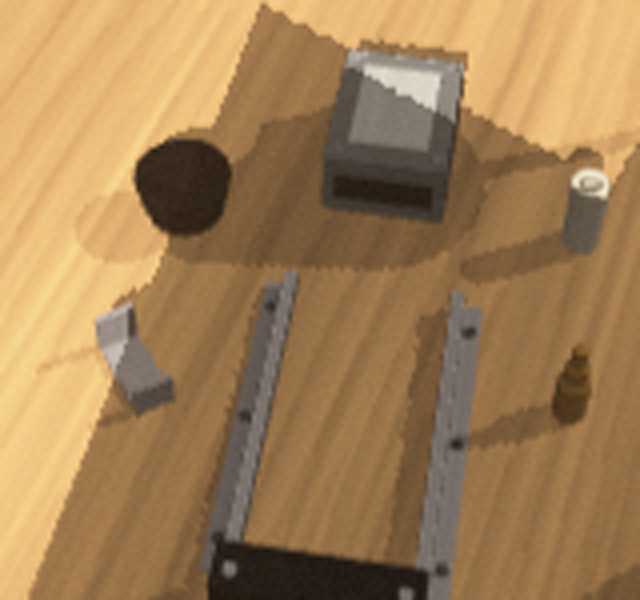

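View pics/s2.png

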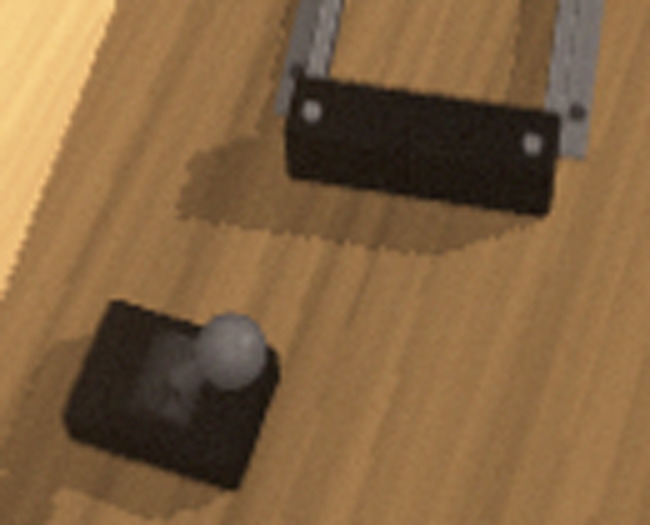

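```bash
cat > m.py <<'E'
from h import *
np.set_printoptions(precision=4,suppress=True)
T=cam('top');S=cam('side')
f=lambda x0,y0,k,a:(np.array(a,float)+.5)/k+[x0,y0]-.5
t=lambda a:f(135,165,3.8,a); s1=lambda a:f(205,165,4,a); s2=lambda a:f(200,285,5,a)
print('screws R,L',tri(T,t([(218,221),(236,343)]),S,s2([(312,111),(533,144)])))
print('unit top FR FL BR BL'); print(tri(T,t([(608,156),(627,263),(745,132),(763,238)]),S,s1([(326,153),(448,163),(348,52),(464,65)])))
U=plane(T,t([(608,156),(627,263),(745,132),(763,238)]),.05);print('top@50',U)
U2=plane(S,s1([(326,153),(448,163),(348,52),(464,65)]),.05);print('side@50',U2)
print('ball',tri(T,t([(47,236)]),S,s2([(231,351)])))
R=plane(T,t([(516,172),(250,217),(535,298),(270,347)]),.016);print('rails inner R mouth,end L',R)
R2=plane(S,s1([(296,272),(238,548),(453,293),(418,569)]),.016);print('side rails',R2)
print('keybase top25',plane(T,t([(35,162),(103,160),(103,253),(37,255)]),.025), plane(S,s2([(115,298),(70,410),(240,470),(280,375)]),.025))
for n,p,z in(('res',(650,380),.055),('rec',(566,47),.034),('plug',(467,413),.062),('yoke',(395,80),.03)):print(n,plane(T,t([p]),z))
for X,nm in((R,'T'),(R2,'S')):
    d=(X[1]-X[0]+X[3]-X[2])[:2];yaw=np.arctan2(d[1],d[0]);print(nm,'lane yaw',yaw,[np.arctan2(*(X[i+1]-X[i])[[1,0]]) for i in(0,2)])
for X in(U,U2):
    d=(X[0]+X[1]-X[2]-X[3])[:2];w=(X[1]+X[3]-X[0]-X[2])[:2];print('unit c',X.mean(0),'yaw',np.arctan2(d[1],d[0]),np.arctan2(-w[0],w[1]),np.linalg.norm(d)/2,np.linalg.norm(w)/2)
E
python3 m.py
```

```text
screws R,L [[0.5335 0.2284 0.039  0.0002]
 [0.4454 0.2112 0.0396 0.0015]]
unit top FR FL BR BL
[[ 0.5838 -0.0507  0.0522  0.0002]
 [ 0.5079 -0.0644  0.0572  0.0027]
 [ 0.6049 -0.1503  0.0439  0.0006]
 [ 0.5277 -0.1625  0.0466  0.0002]]
top@50 [[ 0.5844 -0.0508  0.05  ]
 [ 0.5074 -0.065   0.05  ]
 [ 0.6039 -0.1495  0.05  ]
 [ 0.5271 -0.162   0.05  ]]
side@50 [[ 0.5844 -0.0526  0.05  ]
 [ 0.5108 -0.071   0.05  ]
 [ 0.6025 -0.1441  0.05  ]
 [ 0.527  -0.159   0.05  ]]
ball [[0.516  0.3427 0.0708 0.0007]]
rails inner R mouth,end L [[ 0.5774  0.0151  0.016 ]
 [ 0.5401  0.2092  0.016 ]
 [ 0.4848 -0.0006  0.016 ]
 [ 0.4454  0.1904  0.016 ]]
side rails [[ 0.578   0.0173  0.016 ]
 [ 0.5396  0.2042  0.016 ]
 [ 0.4836 -0.0007  0.016 ]
 [ 0.4465  0.1825  0.016 ]]
keybase top25 [[0.5763 0.3684 0.025 ]
 [0.5788 0.318  0.025 ]
 [0.5102 0.3138 0.025 ]
 [0.5077 0.3622 0.025 ]] [[0.5778 0.3234 0.025 ]
 [0.5742 0.3688 0.025 ]
 [0.5057 0.3665 0.025 ]
 [0.5059 0.3286 0.025 ]]
res [[ 0.4247 -0.0816  0.055 ]]
rec [[ 0.6683 -0.0199  0.034 ]]
plug [[0.3994 0.0455 0.062 ]]
yoke [[0.6418 0.1052 0.03  ]]
T lane yaw 1.7672805709900945 [np.float64(1.7607027126552794), np.float64(1.7739500257581158)]
S lane yaw 1.7720569403499273 [np.float64(1.7732088076436707), np.float64(1.7708805521469568)]
unit c [ 0.5557 -0.1068  0.05  ] yaw 1.7688352509450016 1.7438106386568026 0.0998002119901273 0.07806839078718047
unit c [ 0.5562 -0.1067  0.05  ] yaw 1.7593223566304075 1.7906644635056146 0.09136365452140789 0.07639209545878162
```

The lane yaw is about 1.767 and its mouth is near (0.531, 0.008). The unit sits 2 mm right of the centre line, already aligned, with its front about 67 mm short of the mouth. I'll turn the tool to the lane first.

Careful with the scale: shifts go in shares of 50 mm and turns go in shares of 4 rad. That gives: 0.136 rad is 0.034.

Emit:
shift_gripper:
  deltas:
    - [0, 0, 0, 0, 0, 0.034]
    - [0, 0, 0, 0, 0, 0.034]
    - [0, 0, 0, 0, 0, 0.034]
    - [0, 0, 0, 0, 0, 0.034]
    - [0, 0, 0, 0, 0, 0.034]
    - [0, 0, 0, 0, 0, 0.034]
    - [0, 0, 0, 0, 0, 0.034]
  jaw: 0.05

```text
refused: deltas[0]: [0, 0, 0, 0, 0, 0.034] is not of type 'object' (schema: type "object"). Nothing was moved.
```

The error is about the shape of the input: a list of objects, one for each row. Fixing that and sending the same move.

Emit:
shift_gripper:
  deltas:
    - {"r":[0, 0, 0.034]}
    - {"r":[0, 0, 0.034]}
    - {"r":[0, 0, 0.034]}
    - {"r":[0, 0, 0.034]}
    - {"r":[0, 0, 0.034]}
    - {"r":[0, 0, 0.034]}
    - {"r":[0, 0, 0.034]}
  jaw: 0.05

```text
time_s: 1.05
ee_pos: [0.2257, 0.5015, 0.2274]
eef_rot: [-3.142, 0.0, 1.761]
force: [-0.5, 0.7, 0.6]
grip_width: 0.0502
grip_force: 0.0
```

Emit:
shift_gripper:
  deltas:
    - {"d":[-0.94, 0.256, 0]}
    - {"d":[-0.94, 0.256, 0]}
    - {"d":[-0.94, 0.256, 0]}
    - {"d":[-0.94, 0.256, 0]}
    - {"d":[-0.94, 0.256, 0]}
    - {"d":[-0.94, 0.256, 0]}
    - {"d":[-0.94, 0.256, 0]}
    - {"d":[-0.94, 0.256, 0]}

```text
time_s: 1.85
ee_pos: [0.3998, 0.1508, 0.2277]
eef_rot: [3.141, -0.0, 1.767]
force: [0.3, 1.1, -0.4]
grip_width: 0.0502
grip_force: 0.0
```

Emit:
shift_gripper:
  deltas:
    - {"d":[-0.94, 0.256, 0]}
    - {"d":[-0.94, 0.256, 0]}
    - {"d":[-0.94, 0.256, 0]}
    - {"d":[-0.94, 0.256, 0]}
    - {"d":[-0.94, 0.256, 0]}
    - {"d":[-0.94, 0.256, 0]}
    - {"d":[-0.94, 0.256, 0]}
    - {"d":[-0.94, 0.256, 0]}
    - {}
    - {}

```text
time_s: 2.85
ee_pos: [0.5728, -0.1966, 0.2266]
eef_rot: [-3.141, -0.001, 1.765]
force: [0.3, 0.0, 0.4]
grip_width: 0.0504
grip_force: 0.0
```

In the tool's units: 0.04 m is 0.8, 0.0166 m is 0.332.

Emit:
shift_gripper:
  deltas:
    - {"d":[0, 0, 0.8]}
    - {"d":[0, 0, 0.8]}
    - {"d":[0, 0, 0.8]}
    - {"d":[0, 0, 0.8]}
    - {"d":[0, 0, 0.332]}
    - {}

```text
time_s: 3.45
ee_pos: [0.5717, -0.1944, 0.0489]
eef_rot: [-3.138, -0.002, 1.768]
force: [0.4, -0.0, 0.2]
grip_width: 0.0497
grip_force: 0.0
```

Emit:
shift_gripper:
  deltas:
    - {"d":[0.12, 0, 0]}
    - {"d":[0.12, 0, 0]}
    - {"d":[0.12, 0, 0]}
    - {"d":[0.12, 0, 0]}
    - {"d":[0.12, 0, 0]}
    - {"d":[0.12, 0, 0]}
    - {"d":[0.12, 0, 0]}
    - {"d":[0.12, 0, 0]}
    - {"d":[0.12, 0, 0]}
    - {}

```text
time_s: 4.45
ee_pos: [0.5624, -0.1424, 0.0509]
eef_rot: [-3.141, -0.0, 1.767]
force: [0.1, 0.0, 1.1]
grip_width: 0.0499
grip_force: 0.0
```

```bash
python3 - <<'E'
from h import *
crop(cam('top'),135,345,165,285,3.8,'pics/t2.png')
crop(cam('side'),205,365,165,315,4,'pics/s3.png')
E
```

```text
(no output)
```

View pics/s3.png

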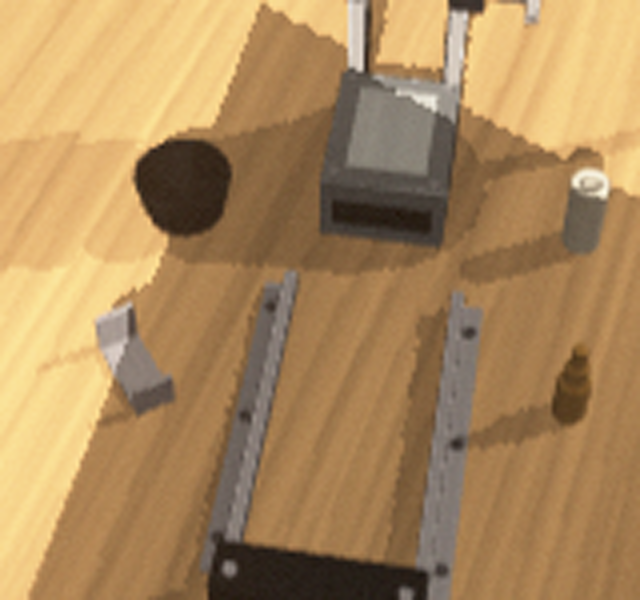

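Both fingers are on the rear face. The front bottom edge runs from (322,234) to (441,246) in the crop. Next I'll work out the lane-frame offset.

```bash
cat > lane.py <<'E'
import sys,json
from h import *
np.set_printoptions(precision=4,suppress=True)
def lane(P):
    P=np.atleast_2d(P)[:,:2]-[.5312,.008];a=1.767
    return np.c_[P@[np.cos(a),np.sin(a)],P@[-np.sin(a),np.cos(a)]]
E
python3 - <<'E'
from lane import *
S=cam('side')
s1=lambda a:(np.array(a,float)+.5)/4+[205,165]-.5
print(lane(plane(S,s1([(322,234),(441,246)]),0)),lane(plane(S,s1([(324,180),(448,187)]),.05)))
print(lane(ctrl.get_obs()['ee_pos']))
E
```

```text
[[-0.0462 -0.0389]
 [-0.0485  0.0368]] [[-0.0471 -0.0381]
 [-0.0536  0.0375]]
[[-0.1541 -0.001 ]]
```

View pics/t2.png

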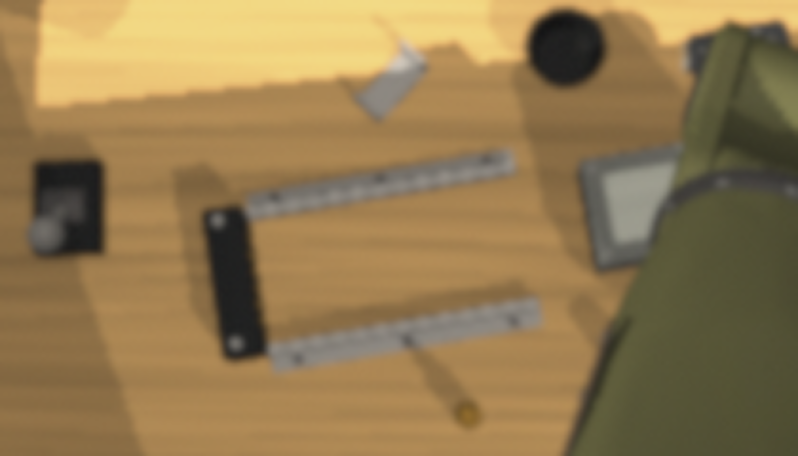

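In the tool's units: 0.008 m is 0.16, -0.0001 m is -0.002.

Emit:
shift_gripper:
  deltas:
    - {"d":[0.12, -0.002, 0]}
    - {"d":[0.16, -0.002, 0]}
    - {"d":[0.16, -0.002, 0]}
    - {"d":[0.16, -0.002, 0]}
    - {"d":[0.16, -0.002, 0]}
    - {"d":[0.16, -0.002, 0]}
    - {"d":[0.16, -0.002, 0]}
    - {"d":[0.12, -0.002, 0]}
    - {}

```text
time_s: 5.5
ee_pos: [0.5499, -0.0836, 0.0509]
eef_rot: [-3.142, -0.0, 1.768]
force: [-0.5, -0.9, 0.3]
grip_width: 0.0498
grip_force: 0.0
```

```bash
python3 - <<'E'
from lane import *
print(lane(ctrl.get_obs()['ee_pos']))
crop(cam('side'),205,365,165,315,4,'pics/s4.png')
E
```

```text
[[-0.0935 -0.0005]]
```

View pics/s4.png

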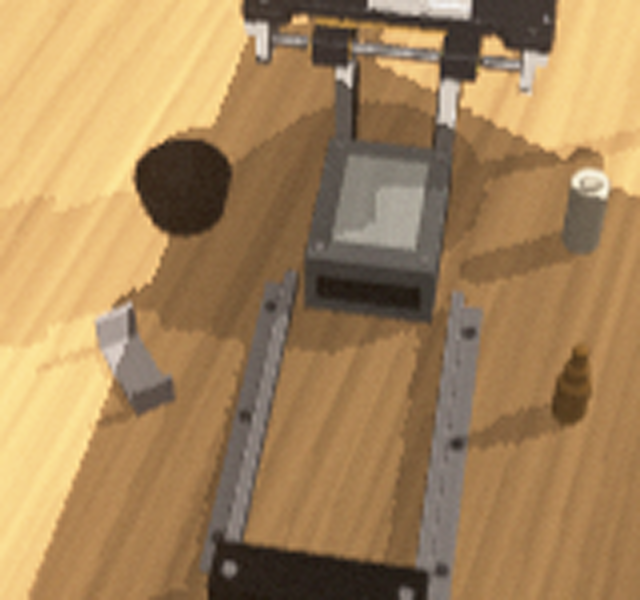

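The unit is just entering the mouth, with its front bottom corners at (307,305) and (431,321). I'll check the lateral centring numerically.

```bash
python3 - <<'E'
from lane import *
S=cam('side')
s1=lambda a:(np.array(a,float)+.5)/4+[205,165]-.5
print(lane(plane(S,s1([(307,306),(431,321)]),0)),lane(plane(S,s1([(307,252),(437,264)]),.05)))
print('rails',lane(plane(S,s1([(296,272),(238,548),(453,293),(418,569)]),.016)))
E
```

```text
[[ 0.0124 -0.0389]
 [ 0.0116  0.0371]] [[ 0.0112 -0.039 ]
 [ 0.008   0.0374]]
rails [[-0.0001 -0.0477]
 [ 0.1908 -0.0465]
 [ 0.0008  0.0483]
 [ 0.1877  0.0491]]
```

In the tool's units: 0.008 m is 0.16, -0.0001 m is -0.002.

Emit:
shift_gripper:
  deltas:
    - {"d":[0.12, -0.002, 0]}
    - {"d":[0.16, -0.002, 0]}
    - {"d":[0.16, -0.002, 0]}
    - {"d":[0.16, -0.002, 0]}
    - {"d":[0.16, -0.002, 0]}
    - {"d":[0.16, -0.002, 0]}
    - {"d":[0.16, -0.002, 0]}
    - {"d":[0.16, -0.002, 0]}
    - {"d":[0.16, -0.002, 0]}
    - {"d":[0.16, -0.002, 0]}

```text
time_s: 6.6
ee_pos: [0.5338, -0.0076, 0.051]
eef_rot: [3.141, 0.0, 1.767]
force: [1.6, -4.9, 3.8]
grip_width: 0.0501
grip_force: 2.5
```

Emit:
shift_gripper:
  deltas:
    - {"d":[0.16, -0.002, 0]}
    - {"d":[0.16, -0.002, 0]}
    - {"d":[0.16, -0.002, 0]}
    - {"d":[0.16, -0.002, 0]}
    - {"d":[0.16, -0.002, 0]}
    - {"d":[0.16, 0, 0]}
    - {"d":[0.16, 0, 0]}
    - {"d":[0.16, 0, 0]}
    - {"d":[0.12, 0, 0]}
    - {"d":[0.08, 0, 0]}

```text
time_s: 7.6
ee_pos: [0.5188, 0.0649, 0.0508]
eef_rot: [-3.141, -0.0, 1.767]
force: [0.8, -4.9, 3.4]
grip_width: 0.0503
grip_force: 2.3
```

Emit:
shift_gripper:
  deltas:
    - {"d":[0.06, 0, 0]}
    - {"d":[0.04, 0, 0]}
    - {}

```text
time_s: 7.9
ee_pos: [0.5177, 0.0695, 0.0506]
eef_rot: [-3.141, -0.001, 1.767]
force: [-0.1, -0.3, 0.1]
grip_width: 0.0499
grip_force: 0.1
```

```bash
python3 - <<'E'
from lane import *
print(lane(ctrl.get_obs()['ee_pos']))
c=cam('side');crop(c,240,345,205,330,4.8,'pics/s5.png')
E
```

```text
[[0.063  0.0012]]
```

View pics/s5.png

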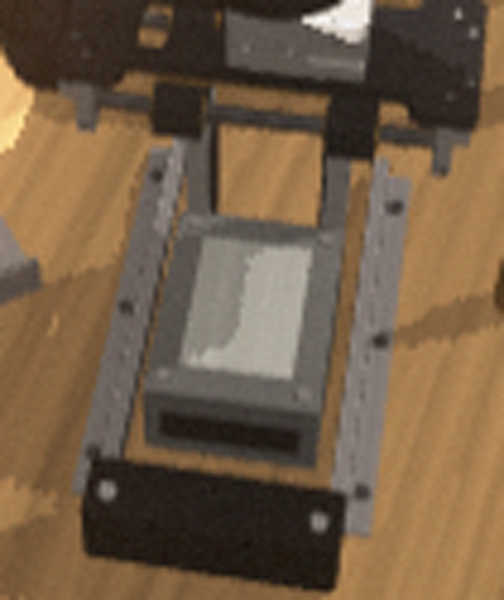

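The unit is centred in the lane about 29 mm short of home, with clear gaps on both sides. I'll make the final approach slowly and watch the force.

In the tool's units: 0.004 m is 0.08, 0.003 m is 0.06.

Emit:
shift_gripper:
  deltas:
    - {"d":[0.08, 0, 0]}
    - {"d":[0.08, 0, 0]}
    - {"d":[0.08, 0, 0]}
    - {"d":[0.08, 0, 0]}
    - {"d":[0.08, 0, 0]}
    - {"d":[0.06, 0, 0]}
    - {"d":[0.04, 0, 0]}
    - {"d":[0.02, 0, 0]}

```text
time_s: 8.75
ee_pos: [0.5129, 0.0949, 0.0508]
eef_rot: [-3.142, 0.0, 1.767]
force: [0.4, -1.9, -1.5]
grip_width: 0.05
grip_force: 1.0
```

Emit:
shift_gripper:
  deltas:
    - {"d":[0.02, 0, 0]}
    - {"d":[0.02, 0, 0]}
    - {"d":[0.02, 0, 0]}

```text
time_s: 9.05
ee_pos: [0.5123, 0.0972, 0.0509]
eef_rot: [-3.141, 0.001, 1.767]
force: [0.3, -12.6, 1.1]
grip_width: 0.0499
grip_force: 6.0
```

```bash
python3 - <<'E'
from lane import *
print(lane(ctrl.get_obs()['ee_pos']))
E
```

```text
[[0.0912 0.0011]]
```

In the tool's units: 0.001 m is 0.02, 0.0005 m is 0.01.

Emit:
shift_gripper:
  deltas:
    - {"d":[0.02, 0, 0]}
    - {"d":[0.01, 0, 0]}
    - {}

```text
time_s: 9.35
ee_pos: [0.5123, 0.0973, 0.0509]
eef_rot: [-3.141, 0.003, 1.766]
force: [0.7, -18.1, -0.5]
grip_width: 0.0501
grip_force: 9.1
```

```bash
python3 - <<'E'
from lane import *
print(lane(ctrl.get_obs()['ee_pos']))
E
```

```text
[[0.0913 0.0011]]
```

Seated: the force rose to 18 N with the TCP stalled at lane x = 0.0913. Now I'll back off, rise, close the fingers and move to the key's -x side.

In the tool's units: -0.04 m is -0.8, -0.03 m is -0.6.

Emit:
shift_gripper:
  deltas:
    - {"d":[-0.1, 0, 0]}
    - {"d":[-0.2, 0, 0]}
    - {"d":[-0.3, 0, 0]}
    - {"d":[0, 0, -0.6]}
    - {"d":[0, 0, -0.8]}
    - {"d":[0, 0, -0.8]}
    - {"d":[0, 0, -0.8]}

```text
time_s: 10.05
ee_pos: [0.5178, 0.0688, 0.2025]
eef_rot: [3.142, -0.0, 1.766]
force: [0.7, -0.6, -0.4]
grip_width: 0.0497
grip_force: 0.0
```

Emit:
shift_gripper:
  deltas:
    - {"d":[0.8, 0.014, 0]}
    - {"d":[0.8, 0.014, 0]}
    - {"d":[0.8, 0.014, 0]}
    - {"d":[0.8, 0.014, 0]}
    - {"d":[0.8, 0.014, 0]}
    - {"d":[0.8, 0.014, 0]}
    - {"d":[0.74, 0.014, 0]}
    - {"r":[0, 0, 0.0368]}
    - {}
  jaw: 0

```text
time_s: 10.95
ee_pos: [0.4688, 0.3424, 0.2006]
eef_rot: [-3.141, 0.0, 1.618]
force: [-0.0, 0.8, -0.8]
grip_width: 0.0007
grip_force: 0.0
```

```bash
python3 - <<'E'
from h import *
np.set_printoptions(precision=4,suppress=True)
c=cam('side');crop(c,200,345,210,390,3.2,'pics/s6.png')
E
```

```text
(no output)
```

View pics/s6.png

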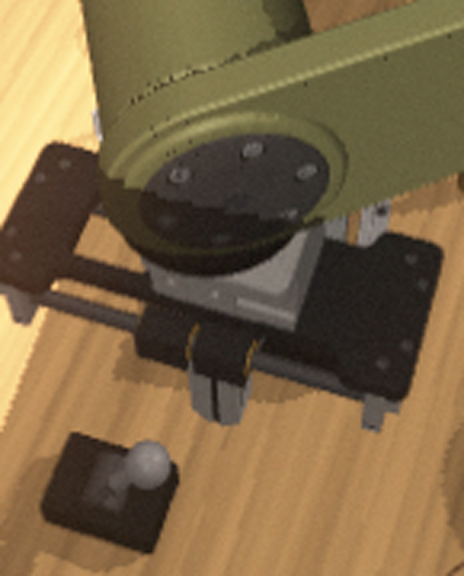

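The arm hides the cradle in this view, and the key lever is still at rest with the closed fingers beside it. Next I'll descend and push along tool +y.

In the tool's units: 0.04 m is 0.8, 0.0326 m is 0.652.

Emit:
shift_gripper:
  deltas:
    - {"d":[0, 0, 0.8]}
    - {"d":[0, 0, 0.8]}
    - {"d":[0, 0, 0.652]}
    - {}

```text
time_s: 11.4
ee_pos: [0.4676, 0.3401, 0.0845]
eef_rot: [-3.136, 0.003, 1.622]
force: [0.2, 0.2, -0.0]
grip_width: 0.0002
grip_force: 0.0
```

Emit:
shift_gripper:
  deltas:
    - {"d":[0, 0.16, 0]}
    - {"d":[0, 0.16, 0]}
    - {"d":[0, 0.16, 0]}
    - {"d":[0, 0.16, 0]}
    - {"d":[0, 0.16, 0]}
    - {"d":[0, 0.16, 0]}
    - {"d":[0, 0.16, 0]}
    - {"d":[0, 0.16, 0]}
    - {"d":[0, 0.08, 0]}

```text
time_s: 12.3
ee_pos: [0.5374, 0.3456, 0.0881]
eef_rot: [-3.142, -0.0, 1.62]
force: [-0.5, 0.4, 0.3]
grip_width: 0.0008
grip_force: 0.5
```

Emit:
shift_gripper:
  deltas:
    - {"d":[0, 0.04, 0]}
    - {"d":[0, 0.04, 0]}
    - {"d":[0, 0.04, 0]}

```text
time_s: 12.6
ee_pos: [0.5425, 0.3459, 0.0881]
eef_rot: [-3.141, 0.0, 1.62]
force: [-0.8, 0.3, -0.8]
grip_width: 0.0002
grip_force: 0.6
```

In the tool's units: 0.002 m is 0.04, 0.001 m is 0.02.

Emit:
shift_gripper:
  deltas:
    - {"d":[0, 0.04, 0]}
    - {"d":[0, 0.02, 0]}
    - {"d":[0, 0.02, 0]}

```text
time_s: 12.9
ee_pos: [0.5467, 0.3462, 0.0883]
eef_rot: [-3.142, 0.0, 1.62]
force: [-0.6, -0.3, -0.7]
grip_width: 0.0005
grip_force: 0.6
```

Emit:
shift_gripper:
  deltas:
    - {"d":[0, 0.02, 0]}
    - {"d":[0, 0.02, 0]}
    - {}

```text
time_s: 13.2
ee_pos: [0.5478, 0.3463, 0.0881]
eef_rot: [-3.139, 0.0, 1.62]
force: [-8.3, -1.2, 2.9]
grip_width: 0.0004
grip_force: 4.0
```

The lever is on its hard stop: 8 N, exactly at the predicted spot. I'll retreat and go back towards the start to check both results.

In the tool's units: -0.04 m is -0.8, -0.03 m is -0.6.

Emit:
shift_gripper:
  deltas:
    - {"d":[0, -0.1, 0]}
    - {"d":[0, -0.4, 0]}
    - {"d":[0, -0.6, 0]}
    - {"d":[0, 0, -0.8]}
    - {"d":[0, 0, -0.8]}
    - {"d":[0, 0, -0.8]}

```text
time_s: 13.8
ee_pos: [0.4935, 0.3435, 0.2102]
eef_rot: [3.141, -0.0, 1.62]
force: [0.0, -1.1, 0.3]
grip_width: 0.0002
grip_force: 0.0
```

Emit:
shift_gripper:
  deltas:
    - {"d":[0.6, -0.8, 0]}
    - {"d":[0.6, -0.8, 0]}
    - {"d":[0.6, -0.8, 0]}
    - {"d":[0.6, -0.8, 0]}
    - {"d":[0.4, -0.8, 0]}
    - {"d":[0, -0.6, 0]}
    - {}

```text
time_s: 14.5
ee_pos: [0.2542, 0.4727, 0.2087]
eef_rot: [3.141, -0.001, 1.623]
force: [0.3, -0.3, 0.1]
grip_width: 0.0002
grip_force: 0.0
```

```bash
python3 - <<'E'
from h import *
a=cam('side')['pixels'][215:390,200:340];b=cam('top')['pixels'][165:285,135:345]
a=cv2.resize(a,None,fx=2.3,fy=2.3,interpolation=2);b=cv2.resize(b,None,fx=2.2,fy=2.2,interpolation=2)
o=np.zeros((410,a.shape[1]+b.shape[1],3),np.uint8);o[:a.shape[0],:a.shape[1]]=a;o[:b.shape[0],a.shape[1]:]=b
print(a.shape,b.shape);cv2.imwrite('pics/f.png',o)
E
```

```text
(402, 322, 3) (264, 462, 3)
```

View pics/f.png

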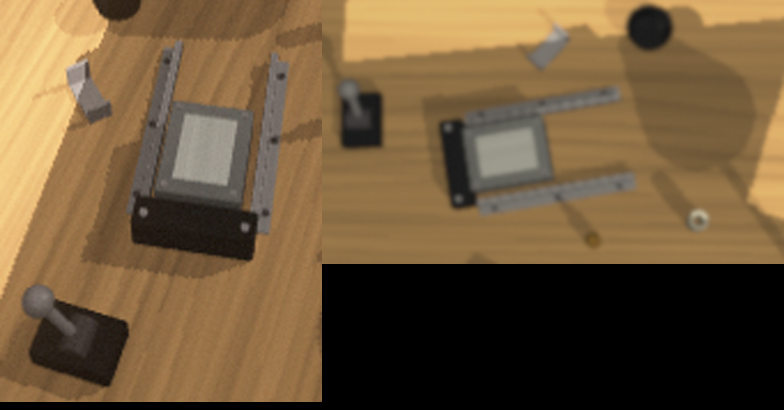

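The final pictures show the unit flush against the block and between the rails, the lever leaning to the other side (side-view ball at (38,302)), and the bystanders unmoved.

```bash
python3 -c "
from station import ctrl
print(ctrl.hand_in())"
```

```text
the job is handed in; nothing more can be done
None
```

The job is handed in: the relay unit sits home against the contact block, the key lever is thrown to its hard stop, and the arm finished clear after about 15 s; hand-in returned no verdict.

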